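Roll the drive roller to the gauge line

ROBOT

A 7-joint arm with a two-finger parallel gripper is mounted at the origin on the work surface. World frame = base frame: x ahead of the robot, y to its left, z up, the work surface at z = 0. Lengths are in m, angles in rad, forces in N, time in s.
With the tool pointing down it reaches from about 0.4 to 0.875 m from the base axis. Payload 19.3 kg.
Tool frame: the origin (TCP) lies at the very end of the fingers, on their centre line; the grasp point (between the pads) lies 19 mm behind it (bot.grasp_offset is the distance from the TCP to the grasp point, in m); z points along the fingers, x is the direction in which the jaws open and shut, and the axes are right-handed (so a half turn about z gives the same grasp; the last joint's range is limited). The gripper opens to 85 mm and grips with 20 to 120 N. Pads are 22 mm wide; open, the fingers measure 114 mm over their backs; the gripper's body (76 mm by 85 mm) begins 54 mm behind the grasp point. The pads swing forward as they close: fully open they stand 13 mm farther back than shut.
Start: joints at [-1.213, 0.521, -0.036, 1.599, 0.021, 1.021, -0.113], TCP at [0.259, 0.569, 0.231] pointing down, gripper open.
Joint ranges: [-2.91, 2.91], [-0.3, 2.13], [-1.5, 1.42], [0.17, 2.43], [-1.26, 4.41], [0.16, 1.93], [-2.52, 2.52]. Speed limits (rad/s): [1.89, 1.89, 2.39, 2.39, 3.01, 3.01, 3.01].

INTERFACE

Orientations are given as [roll, pitch, yaw] about the fixed x, y, z axes, in that order (R = Rz(yaw) Ry(pitch) Rx(roll)).
In Python, from workcell import status, grab_frame, calibration, job, regions_of, mark_of, bot gives the robot as it stands.
- The arm moves only by the tool carry_out, never from a script. Its argument "deltas" is one flat list of numbers, 5 for each row, row after row: the opening, from -1 (shut) to 1 (fully open), then the shift along the tool's x, y, z in cm, then the turn about the tool's z in degrees. A call has 1 to 20 rows; each row shifts and turns the commanded pose from where the row before left it, along the tool's axes as they then stand; what a row does not reach is not made up. A row lasts 1/12 s, in which the tool goes at most 41.7 mm and 7.16 degrees, less where a joint would pass 70% of its speed; a pose out of reach is approached as far as the arm can. A call with a gripper value outside its range is refused whole. The fingers move at their own pace and stop on an object; "newtons" is the grip in N (left out, the last holds). Time passes only in rows, so rows that do not move let the fingers close. It gives the time, the measured TCP pose, the force and the opening at its end, in the units of the state.
- status.observe(): the state, without advancing time (a new reading comes with each control period).
- grab_frame(name): name is "scene" or "top" or "wrist"; returns the picture (420x560x3 uint8, red, green, blue); there is no depth.
- calibration(name): a dict with "fov_y" (degrees; the focal length in pixels is half the picture's height over the tangent of half this angle, whatever the lens; pixels are square), "cx", "cy" (the principal point, pixels), "R" (3x3) and "t" (3): a world point X has camera coordinates R X + t. Camera axes: x right, y down, z forward; pixel columns grow to the right and rows downward; lengths in m; the calibration is good to about 2 mm. The wrist camera is an equidistant fisheye: a pixel r from the principal point sees the ray r / f radians off the axis. A picture is of the moment at which its call begins: read the wrist's pose just before it. calibration takes no time and is no camera call; for the wrist camera it gives the pose at the moment of the call.
- job.job_done(): hands the job in, once; it reports no verdict.
Trained networks look in the newest picture that a camera, given by its name, has taken for a name from the list of things; names that differ only in an ending like _2 or _b are one class to them, and where a whole thing is asked for, a point or a joint stands for the part that bears it (a point fixed in the world has none). Each returns a list of dicts, best first, with "p" (0 to 1); they miss things now and then, are a little off and sometimes report something else, mostly with a low value. They report only what shows in the picture. A call takes as long as a camera call. They do not tell look-alikes from the thing itself.
- regions_of(camera, target): "region" (420x560 bool, what is visible of it) and "xy" ([column, row] in pixels, amid what is visible of it).
- mark_of(camera, target): "xy" ([column, row] in pixels: a listed point, or the origin of a listed thing).
The state is a dict: "clock": time; "qpos": joint angles; "qd": joint speeds; "joint_efforts": joint torques, N m; "position": TCP position; "tool_rot": TCP orientation; "force": force on the tool from outside, world axes, zero at the start; "moment": the same for the moment, N m; "grip_width": finger opening in m.
Only numpy, scipy, OpenCV 4.12 (cv2) and the standard library are available. Lean on these libraries where they do the work, as an engineer would, in place of code of your own. Each camera call takes 0.05 s, during which the arm holds its last target.

TASK

On the dark blue mat, roll the orange drive roller that lies there by pushing on its top with the fingertips, until it rests with its axle above the green line of the distance gauge, still lying square along that line. Let it roll over the mat: do not slide, pinch or lift it, and do not push it from low down behind. Keep off the sensor, and leave everything else on the bench where it is.

Things in the scene. Friction and masses are not known exactly. Their poses are not given: they have to be found in the camera images.
- roller: Orange roller lying on the mat: solid cylinder, 60 mm diameter, 110 mm long, with a 12 mm steel axle stub 16 mm long at each end; about 0.45 kg. Origin at its middle on the axle, 33 mm above the table; its uppermost line is 63 mm above the table. Its y axis runs along the axle; x and z turn as it rolls (z starts up, at a thin white painted line). After a slow push it stops within a few mm.
- gauge: Distance gauge fixed on the mat: a flat green line 30 mm wide (x) and 240 mm long (y), and at its +y end a small black sensor on a metal foot (46 x 36 mm, 152 mm from the line's middle, 65 mm tall). Origin at the line's middle, 3 mm above the table. At the start the roller lies parallel to the line, 100 to 130 mm from it on its +x or -x side, its middle within about 5 mm of level with the line's.
- mat: Fixed dark blue mat, 320 mm (x) by 360 mm (y), 3 mm thick. Origin at the centre of its underside, on the table. Its x is the direction in which the roller rolls, its y runs along the green line. When a fingertip moves over the roller's top without slipping, the roller travels half as far as the fingertip.
- spare: Bystander: a second orange roller standing on its end on the table, left of the mat, 60 mm in diameter, 124 mm tall with its axle stub. Origin at the centre of its underside.
- bearing: Bystander: steel bearing ring, 32 mm outside, 10 mm tall, near the mat's -y edge. Origin at the centre of its underside.
- driver: Bystander: red screwdriver, 160 mm long, lying along x near the mat's -y edge. Origin on its underside.
- mug: Bystander: blue mug, 80 mm in diameter, 90 mm tall, right of the mat. Origin at the centre of its underside.
- meter: Bystander: yellow hand-held multimeter lying on the table right of the mat, 165 x 80 x 42 mm. Origin at the centre of its underside.
- spool: Bystander: spool of metal wire standing flat, 64 mm in diameter, 50 mm tall, left of the mat. Origin at the centre of its underside.
Not all that is in view belongs to the job. Leave any pink or purple look-alike of the roller alone.

How it is judged:
By the outcome, as a careful person would: the job done as asked, in the order asked, and still so for the second after the job is handed in, with the robot touching nothing.
It also fails if it takes over 48 s, if anything falls off the work surface, if the arm or the gripper's body presses on something with over 40 N, if the wrist force passes 120 N, or if a joint passes its speed limit or range.

## Working session

There is one attempt and no reset: what is moved stays moved. The work goes in short steps, Python scripts to look and compute and a tool call to move; the robot and the scene stay as the last step left them, time stands still between calls to the robot, and variables do not carry over. Pictures are saved under pics/ and viewed, and the job is handed in when it is done.

Besides the shell and the picture viewer there is one more tool, called after "Call:" in YAML: its name, and indented under it one key for each argument. carry_out: Moves the arm, as the interface text tells. Its arguments: {"type":"object","properties":{"deltas":{"type":"array","items":{"type":"number"}},"newtons":{"type":"number"}},"required":["deltas"]}

```bash
mkdir -p pics
cat > h.py <<'E'
import numpy as np, cv2
from workcell import status, grab_frame, calibration, job, regions_of, mark_of, bot
def ray(name,px):
    c=calibration(name); f=210/np.tan(np.radians(c["fov_y"])/2)
    R=np.array(c["R"]);t=np.array(c["t"])
    d=np.array([(px[0]-c["cx"])/f,(px[1]-c["cy"])/f,1.0])
    if name=="wrist":
        r=np.hypot(d[0],d[1]); d=np.array([d[0]/r*np.sin(r),d[1]/r*np.sin(r),np.cos(r)])
    return -R.T@t, R.T@d
def at(name,px,z):
    o,d=ray(name,px); return o+d*(z-o[2])/d[2]
def proj(name,X):
    c=calibration(name); f=210/np.tan(np.radians(c["fov_y"])/2)
    p=np.array(c["R"])@np.array(X)+np.array(c["t"]); return [c["cx"]+f*p[0]/p[2],c["cy"]+f*p[1]/p[2]]
def save(n,im): cv2.imwrite("pics/"+n+".png",cv2.cvtColor(im,cv2.COLOR_RGB2BGR))
E
python3 - <<'E'
from h import *
s=status.observe(); print({k:np.round(v,3) for k,v in s.items()})
for n in("top","scene"):
    save(n+"0",grab_frame(n))
    for t,z in(("roller",.033),("gauge",.003),("mat",0)):
        for m in mark_of(n,t)[:3]: print(n,t,m["p"],np.round(m["xy"],1),np.round(at(n,m["xy"],z),4))
E
```

```text
{'clock': np.float64(0.0), 'qpos': array([-1.213,  0.522, -0.036,  1.6  ,  0.021,  1.021, -0.113]), 'qd': array([ 0.   ,  0.   , -0.   ,  0.001, -0.   ,  0.001, -0.001]), 'joint_efforts': array([ 0.0000e+00, -9.2712e+01,  1.9810e+00, -3.6993e+01,  1.8000e-02,
        8.0000e-03, -0.0000e+00]), 'position': array([0.259, 0.568, 0.231]), 'tool_rot': array([3.141e+00, 1.000e-03, 1.143e+00]), 'force': array([-0.785, -0.777, -0.045]), 'moment': array([-0.053, -0.011, -0.007]), 'grip_width': np.float64(0.085)}
top roller 0.9 [366.1 130.1] [ 0.773  -0.2536  0.033 ]
top roller 0.75 [353.5 219.7] [ 0.5234 -0.2108  0.033 ]
top roller 0.72 [238.6 182.2] [0.6284 0.0981 0.033 ]
top gauge 0.57 [247.7 227.5] [0.5078 0.0753 0.003 ]
top mat 0.75 [243.8 203.3] [0.5758 0.0867 0.    ]
scene roller 0.88 [298.8 319.9] [ 0.7706 -0.2676  0.033 ]
scene roller 0.81 [229.6 250.5] [ 0.5249 -0.2164  0.033 ]
scene roller 0.72 [170.8 218.1] [ 0.3354 -0.2299  0.033 ]
scene gauge 0.75 [289.3 183.9] [0.5068 0.0737 0.003 ]
scene mat 0.84 [308.9 193.3] [0.5706 0.0801 0.    ]
```

View pics/top0.png

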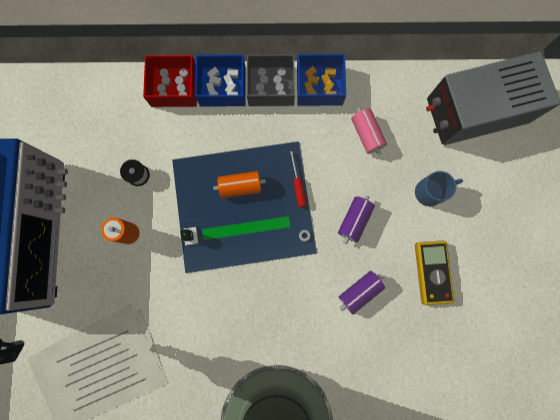

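View pics/scene0.png

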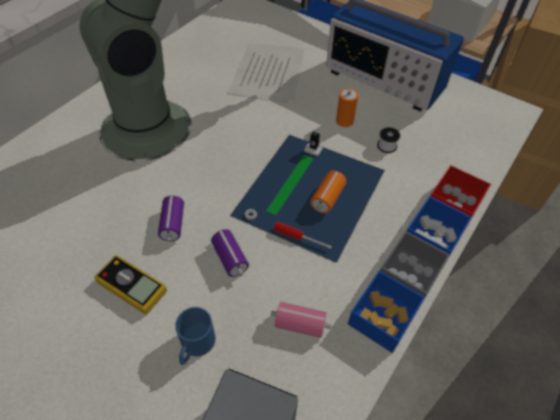

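The top view shows the orange roller on the mat at (239,184) and the green line at (246,228), with the sensor at (190,236) at the +y end. The screwdriver and bearing lie at the -y edge. The pink and purple look-alikes are off the mat. Next I'll measure precisely by colour.

```bash
cat >> h.py <<'E'
def rect(im,kind,win):
    h=cv2.cvtColor(im,cv2.COLOR_RGB2HSV)
    lo,hi=((45,120,40),(75,255,255)) if kind=="g" else ((5,150,90),(18,255,255))
    m=cv2.inRange(h,lo,hi); k=np.zeros_like(m); k[win[1]:win[3],win[0]:win[2]]=1; m=m*k
    n,l,st,ce=cv2.connectedComponentsWithStats(m)
    i=1+np.argmax(st[1:,4]); c=cv2.findContours((l==i).astype(np.uint8),0,2)[0]
    return cv2.minAreaRect(max(c,key=cv2.contourArea)),st[i]
E
python3 - <<'E'
from h import *
for n,wg,wr in(("top",(195,200,310,255),(190,150,290,210)),("scene",(250,140,330,230),(300,160,360,225))):
    im=grab_frame(n)
    g,_=rect(im,"g",wg); P=np.array([at(n,p,.003) for p in cv2.boxPoints(g)]); print(n,"gauge",P.mean(0).round(4))
    e=[P[1]-P[0],P[2]-P[1]]; e=max(e,key=np.linalg.norm); print(np.linalg.norm(e),np.degrees(np.arctan2(e[1],e[0])), [np.linalg.norm(P[1]-P[0]),np.linalg.norm(P[2]-P[1])])
    r,_=rect(im,"o",wr); P=np.array([at(n,p,.038) for p in cv2.boxPoints(r)]); print("roller",P.mean(0).round(4))
    e=[P[1]-P[0],P[2]-P[1]]; e=max(e,key=np.linalg.norm); print(np.linalg.norm(e),np.degrees(np.arctan2(e[1],e[0])),[np.linalg.norm(P[1]-P[0]),np.linalg.norm(P[2]-P[1])])
    big=cv2.resize(im[130:270,160:330] if n=="top" else im[120:260,220:400],None,fx=4,fy=4,interpolation=cv2.INTER_CUBIC); save(n+"z",big)
c=calibration("top"); print(-np.array(c["R"]).T@c["t"])
for t in("mat","gauge"):
    for n in("top","scene"):
        rr=regions_of(n,t)[0]; cc=cv2.findContours(rr["region"].astype(np.uint8),0,2)[0]; b=cv2.minAreaRect(max(cc,key=cv2.contourArea)); P=np.array([at(n,p,.003) for p in cv2.boxPoints(b)]); print(t,n,rr["p"],P.round(3).tolist())
E
```

```text
top gauge [0.5073 0.0807 0.003 ]
0.24096715942619587 -81.73952937515433 [np.float64(0.24096715942619587), np.float64(0.031642825360546877)]
roller [0.6222 0.0983 0.038 ]
0.11259441005973438 -82.08996284633821 [np.float64(0.11259441005973438), np.float64(0.0594589030561614)]
scene gauge [0.507  0.0795 0.003 ]
0.24658909153947295 98.50488648124275 [np.float64(0.24658909153947295), np.float64(0.033340989792720856)]
roller [0.6228 0.0977 0.038 ]
0.14300676244940777 99.68859333808535 [np.float64(0.14300676244940777), np.float64(0.06364469992994953)]
[ 0.3825806  -0.02214343  1.14610714]
mat top 0.66 [[0.7, 0.3, 0.003], [0.755, -0.068, 0.003], [0.438, -0.111, 0.003], [0.387, 0.244, 0.003]]
mat scene 0.84 [[0.442, -0.116, 0.003], [0.309, 0.261, 0.003], [0.703, 0.284, 0.003], [0.77, -0.069, 0.003]]
gauge top 0.93 [[0.506, 0.202, 0.003], [0.54, -0.036, 0.003], [0.511, -0.04, 0.003], [0.477, 0.197, 0.003]]
gauge scene 0.63 [[0.51, -0.039, 0.003], [0.474, 0.201, 0.003], [0.509, 0.196, 0.003], [0.541, -0.041, 0.003]]
```

View pics/topz.png

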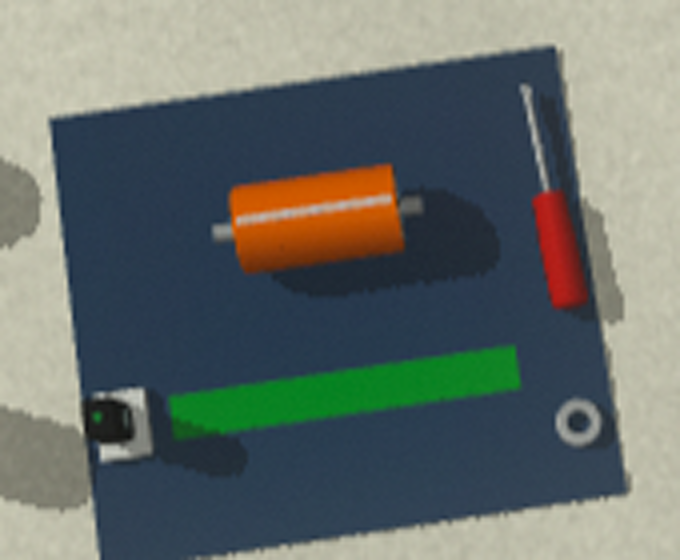

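Measured by colour: gauge centre at about (0.507, 0.080), with the line running at 98.25°. The roller axle is at about (0.623, 0.099), so it has to roll about 118 mm toward -x of the mat. I'll set the jaws along the axle, half open, so two tips touch the top. Then I'll roll in several short strokes.

Call:
carry_out:
  deltas: [0.2, 0, 0, 0, -6.5, 0.2, 0, 0, 0, -6.5, 0.2, 0, 0, 0, -6.5, 0.2, 0, 0, 0, -6.5, 0.2, 0, 0, 0, -6.5, 0.2, 0, 0, 0, -0.3, 0.2, -3.5, 2, 0, 0, 0.2, -3.5, 2, 0, 0, 0.2, -3.5, 2, 0, 0, 0.2, -3.5, 2, 0, 0, 0.2, -3.5, 2, 0, 0, 0.2, -3.5, 2, 0, 0, 0.2, -3.5, 2, 0, 0, 0.2, -3.5, 2, 0, 0, 0.2, -3.5, 2, 0, 0, 0.2, -3.5, 2, 0, 0, 0.2, -3.5, 2, 0, 0, 0.2, -3.5, 2, 0, 0, 0.2, -3.5, 2, 0, 0, 0.2, -3.5, 2, 0, 0]

```text
clock: 2.37
position: [0.608, 0.1223, 0.2315]
tool_rot: [3.141, -0.0, 1.711]
force: [-0.4, 1.0, -0.2]
grip_width: 0.0514
```

```bash
cat >> h.py <<'E'
a=np.radians(8.25); MX=np.array([np.cos(a),np.sin(a)]); MY=np.array([-np.sin(a),np.cos(a)]); G=np.array([.507,.080])
def gm(p): d=np.array(p)[:2]-G; return np.round([d@MX*1000,d@MY*1000],1)
def st():
    s=status.observe(); print("t",round(float(s["clock"]),2),"tcp mm in gauge frame",gm(s["position"]),"z",np.round(s["position"][2],4),"yaw",np.degrees(s["tool_rot"]).round(2),"F",np.round(s["force"],1),"M",np.round(s["moment"],2),"w",round(float(s["grip_width"]),4))
E
python3 -c "
from h import *
st();print(gm([.6233,.0988]))"
```

```text
t 2.37 tcp mm in gauge frame [106.   27.4] z 0.2315 yaw [179.98  -0.    98.05] F [-0.4  1.  -0.2] M [ 0.03 -0.03  0.01] w 0.0514
[117.8   1.9]
```

Call:
carry_out:
  deltas: [0.2, -1.3, 1.0, 2, 0, 0.2, -1.2, 1.1, 3, 0, 0.2, 0, 0, 3, 0, 0.2, 0, 0, 3, 0, 0.2, 0, 0, 2, 0, 0.2, 0, 0, 1.5, 0, 0.2, 0, 0, 0.5, 0, 0.2, 0, 0, 0, 0, 0.2, 0, 0, 0, 0]

```text
clock: 3.12
position: [0.6317, 0.1025, 0.082]
tool_rot: [3.141, 0.0, 1.714]
force: [-0.7, -0.2, 1.2]
grip_width: 0.0512
```

```bash
python3 -c "
from h import *
st();save('w1',grab_frame('wrist'));save('s1',cv2.resize(grab_frame('scene')[100:270,200:420],None,fx=3,fy=3));st()"
```

```text
t 3.12 tcp mm in gauge frame [126.7   4.3] z 0.082 yaw [1.7996e+02 1.0000e-02 9.8200e+01] F [-0.7 -0.2  1.2] M [-0.05 -0.02 -0.03] w 0.0512
t 3.22 tcp mm in gauge frame [127.    4.4] z 0.0826 yaw [179.9   -0.    98.23] F [ 0.6 -0.3  0.8] M [ 0.01 -0.02 -0.  ] w 0.0511
```

View pics/w1.png

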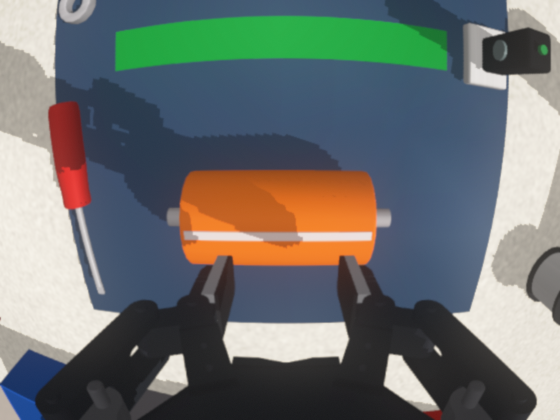

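View pics/s1.png

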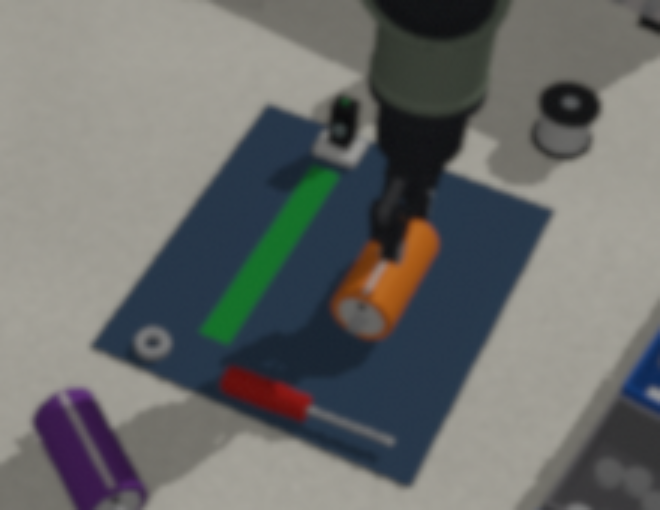

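The wrist view shows both tips (215,262) and (352,262) over the roller's rear upper side, and the roller is centred between them. I'll descend gently.

Call:
carry_out:
  deltas: [0.2, 0, 0, 0.8, 0, 0.2, 0, 0, 0.5, 0, 0.2, 0, 0, 0.3, 0, 0.2, 0, 0, 0, 0, 0.2, 0, 0, 0, 0]

```text
clock: 3.63
position: [0.6313, 0.1024, 0.0651]
tool_rot: [-3.141, 0.0, 1.715]
force: [-0.6, -0.8, 0.5]
grip_width: 0.0513
```

Call:
carry_out:
  deltas: [0.2, 0, 0, 0.2, 0, 0.2, 0, 0, 0, 0, 0.2, 0, 0, 0, 0]

```text
clock: 3.88
position: [0.6314, 0.1024, 0.0633]
tool_rot: [3.142, -0.0, 1.715]
force: [-0.3, 0.3, -0.1]
grip_width: 0.0517
```

Call:
carry_out:
  deltas: [0.2, 0, 0, 0.2, 0, 0.2, 0, 0, 0, 0, 0.2, 0, 0, 0, 0]

```text
clock: 4.13
position: [0.6313, 0.1024, 0.0612]
tool_rot: [-3.141, 0.0, 1.715]
force: [0.3, -0.1, -0.1]
grip_width: 0.0512
```

Call:
carry_out:
  deltas: [0.2, 0, 0, 0.2, 0, 0.2, 0, 0, 0, 0, 0.2, 0, 0, 0, 0]

```text
clock: 4.38
position: [0.6318, 0.1025, 0.0596]
tool_rot: [3.141, -0.0, 1.715]
force: [0.6, 0.3, 5.0]
grip_width: 0.051
```

Contact, at 5 N. Now the first stroke.

Call:
carry_out:
  deltas: [0.2, 0, -0.2, 0, 0, 0.2, 0, -0.4, 0, 0, 0.2, 0, -0.5, 0, 0, 0.2, 0, -0.5, 0, 0, 0.2, 0, -0.2, 0, 0, 0.2, 0, 0, 0, 0]

```text
clock: 4.88
position: [0.6135, 0.0999, 0.0597]
tool_rot: [3.141, -0.0, 1.716]
force: [-0.4, 0.5, 6.5]
grip_width: 0.0516
```

```bash
cat >> h.py <<'E'
from scipy.optimize import least_squares
def roller(win=(190,150,290,250)):
    # fit axle x (mat), y, yaw from top silhouette incl. stubs not used
    im=grab_frame("top"); r,s=rect(im,"o",win)
    P=np.array([at("top",p,.033) for p in cv2.boxPoints(r)]); e=max([P[1]-P[0],P[2]-P[1]],key=np.linalg.norm)
    ang=np.degrees(np.arctan2(e[1],e[0]))%180
    print("roller top: gauge frame mm",gm(P.mean(0)),"axis",round(ang,2),"size px",np.round(r[1],1)); return im
E
python3 -c "
from h import *
st();im=roller();save('t2',cv2.resize(im[130:270,160:330],None,fx=4,fy=4));save('w2',grab_frame('wrist'))
for m in mark_of('wrist','roller')[:1]: print(m['p'],gm(at('wrist',m['xy'],.033)))"
```

```text
t 4.88 tcp mm in gauge frame [108.2   4.4] z 0.0597 yaw [ 1.7997e+02 -1.0000e-02  9.8290e+01] F [-0.4  0.5  6.5] M [ 0.02 -0.   -0.04] w 0.0516
roller top: gauge frame mm [109.7 -52.3] axis 0.05 size px [4. 1.]
0.7 [111.4   0.6]
```

View pics/w2.png

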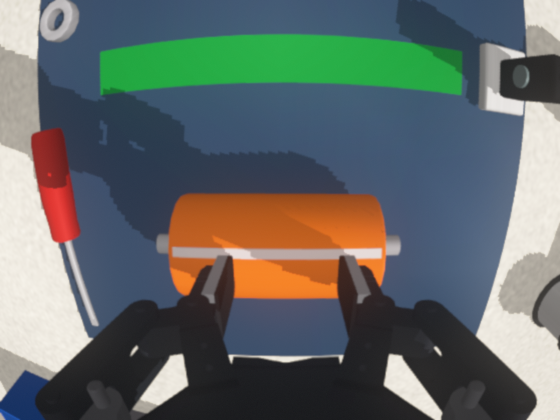

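The roller rolled: in the wrist view the white line moved forward and the roller stayed square. I'll finish this stroke, lift, and re-measure.

Call:
carry_out:
  deltas: [0.2, 0, -0.2, 0, 0, 0.2, 0, -0.4, 0, 0, 0.2, 0, -0.5, 0, 0, 0.2, 0, -0.3, 0, 0, 0.2, 0, -0.2, 0, 0, 0.2, 0, 0, 0, 0, 0.2, 0, 0, -0.7, 0, 0.2, 0, 0, -0.8, 0, 0.2, 0, 0.9, 0, 0, 0.2, 0, 0.9, 0, 0, 0.2, 0, 0, 0, 0]

```text
clock: 5.95
position: [0.6169, 0.1003, 0.0751]
tool_rot: [3.14, -0.0, 1.715]
force: [0.1, -0.5, 0.6]
grip_width: 0.0513
```

```bash
cat >> h.py <<'E'
def wr(tag):
    c=calibration("wrist"); im=grab_frame("wrist"); save(tag,im)
    h=cv2.cvtColor(im,cv2.COLOR_RGB2HSV); m=cv2.inRange(h,(5,150,60),(18,255,255)); m[:, :130]=0; m[:,440:]=0
    n,l,s,_=cv2.connectedComponentsWithStats(m); i=1+np.argmax(s[1:,4]); c=cv2.convexHull(max(cv2.findContours((l==i).astype(np.uint8),0,2)[0],key=cv2.contourArea))[:,0,:]
    # front/back tangents: elevation angle in plane across the axle
    o=None; f=[]; 
    for p in c:
        o,d=ray("wrist",p); d2=np.array([d[:2]@MX,d[2]]); f.append(np.arctan2(d2[0],-d2[1]))
    lo,hi=min(f),max(f); mid=(lo+hi)/2
    ax=gm(o)[0]+(o[2]-.033)*1000*np.tan(mid); print("wrist axle x mm",round(float(ax),1),"angle halfwidth check: dist",round(.03/np.sin((hi-lo)/2)*1000,1),"vs",round((o[2]-.033)*1000/np.cos(mid),1))
E
python3 -c "
from h import *
st();wr('w3')
for m in mark_of('wrist','roller')[:1]: print(m['p'],gm(at('wrist',m['xy'],.033)))
for m in mark_of('wrist','gauge')[:1]: print(m['p'],gm(at('wrist',m['xy'],.003)))"
```

```text
t 5.95 tcp mm in gauge frame [111.7   4.3] z 0.0751 yaw [ 1.7991e+02 -1.0000e-02  9.8280e+01] F [ 0.1 -0.5  0.6] M [ 0.   -0.08  0.04] w 0.0513
wrist axle x mm 99.5 angle halfwidth check: dist 197.0 vs 197.5
0.96 [97.4  1. ]
0.71 [-1.3 -0.4]
```

View pics/w3.png

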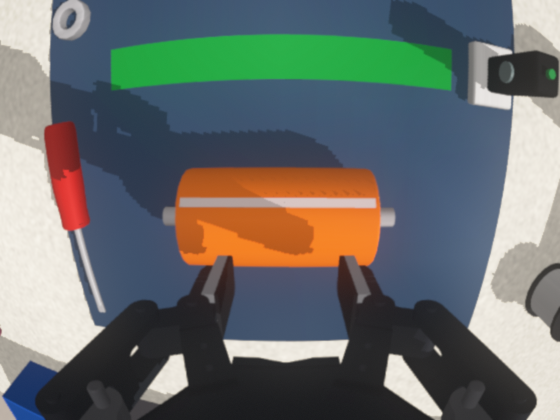

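Axle x is now 99.5 mm (started at 118), the roller is square, and its line is parallel to the gauge line. Next stroke.

Call:
carry_out:
  deltas: [0.2, 0, 0, 1.0, 0, 0.2, 0, 0, 0.5, 0, 0.2, 0, 0, 0, 0, 0.2, 0, -0.2, 0, 0, 0.2, 0, -0.5, 0, 0, 0.2, 0, -0.6, 0, 0, 0.2, 0, -0.6, 0, 0, 0.2, 0, -0.6, 0, 0, 0.2, 0, -0.6, 0, 0, 0.2, 0, -0.5, 0, 0, 0.2, 0, -0.3, 0, 0, 0.2, 0, -0.1, 0, 0, 0.2, 0, 0, 0, 0, 0.2, 0, 0, -0.7, 0, 0.2, 0, 0, -0.8, 0, 0.2, 0, 1.0, 0, 0, 0.2, 0, 1.0, 0, 0, 0.2, 0, 0, 0, 0]

```text
clock: 7.6
position: [0.5971, 0.0974, 0.0747]
tool_rot: [3.14, -0.0, 1.715]
force: [0.1, -0.1, -0.5]
grip_width: 0.0513
```

```bash
python3 -c "
from h import *
st();wr('w4')
for m in mark_of('wrist','roller')[:1]: print(m['p'],gm(at('wrist',m['xy'],.033)))"
```

```text
t 7.6 tcp mm in gauge frame [91.6  4.3] z 0.0747 yaw [ 1.7993e+02 -1.0000e-02  9.8280e+01] F [ 0.1 -0.1 -0.5] M [-0.03  0.03 -0.04] w 0.0513
wrist axle x mm 79.0 angle halfwidth check: dist 196.9 vs 197.1
```

Call:
carry_out:
  deltas: [0.2, 0, 0, 1.0, 0, 0.2, 0, 0, 0.5, 0, 0.2, 0, 0, 0, 0, 0.2, 0, -0.2, 0, 0, 0.2, 0, -0.5, 0, 0, 0.2, 0, -0.6, 0, 0, 0.2, 0, -0.6, 0, 0, 0.2, 0, -0.6, 0, 0, 0.2, 0, -0.6, 0, 0, 0.2, 0, -0.5, 0, 0, 0.2, 0, -0.3, 0, 0, 0.2, 0, -0.1, 0, 0, 0.2, 0, 0, 0, 0, 0.2, 0, 0, -0.7, 0, 0.2, 0, 0, -0.8, 0, 0.2, 0, 1.0, 0, 0, 0.2, 0, 1.0, 0, 0, 0.2, 0, 0, 0, 0]

```text
clock: 9.2
position: [0.5772, 0.0946, 0.0747]
tool_rot: [3.14, -0.0, 1.715]
force: [-1.0, 0.4, -0.2]
grip_width: 0.0512
```

```bash
python3 -c "
from h import *
st();wr('w5')
for m in mark_of('wrist','roller')[:1]: print(m['p'],gm(at('wrist',m['xy'],.033)))"
```

```text
t 9.2 tcp mm in gauge frame [71.6  4.3] z 0.0747 yaw [ 1.7993e+02 -1.0000e-02  9.8280e+01] F [-1.   0.4 -0.2] M [-0.02 -0.01 -0.04] w 0.0512
wrist axle x mm 58.4 angle halfwidth check: dist 197.1 vs 196.9
0.65 [56.  -0.5]
```

View pics/w5.png

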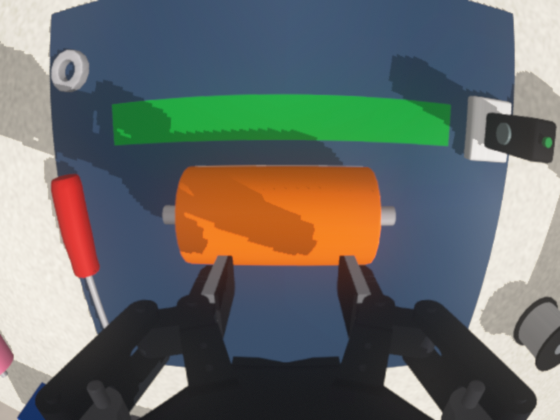

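The roller is at 58.4 mm and still square, with its front rim at row 166 and the green line ahead at rows 97–145. Two more strokes.

Call:
carry_out:
  deltas: [0.2, 0, -0.2, 1.0, 0, 0.2, 0, 0, 0.5, 0, 0.2, 0, 0, 0, 0, 0.2, 0, -0.2, 0, 0, 0.2, 0, -0.5, 0, 0, 0.2, 0, -0.6, 0, 0, 0.2, 0, -0.6, 0, 0, 0.2, 0, -0.6, 0, 0, 0.2, 0, -0.6, 0, 0, 0.2, 0, -0.5, 0, 0, 0.2, 0, -0.3, 0, 0, 0.2, 0, -0.1, 0, 0, 0.2, 0, 0, 0, 0, 0.2, 0, 0, -0.7, 0, 0.2, 0, 0, -0.8, 0, 0.2, 0, 1.0, 0, 0, 0.2, 0, 1.0, 0, 0, 0.2, 0, 0, 0, 0]

```text
clock: 10.8
position: [0.5555, 0.0914, 0.0748]
tool_rot: [3.14, -0.0, 1.715]
force: [0.1, -0.2, 0.7]
grip_width: 0.0512
```

Call:
carry_out:
  deltas: [0.2, 0, 0, 1.0, 0, 0.2, 0, 0, 0.5, 0, 0.2, 0, 0, 0, 0, 0.2, 0, -0.2, 0, 0, 0.2, 0, -0.5, 0, 0, 0.2, 0, -0.6, 0, 0, 0.2, 0, -0.6, 0, 0, 0.2, 0, -0.6, 0, 0, 0.2, 0, -0.6, 0, 0, 0.2, 0, -0.5, 0, 0, 0.2, 0, -0.3, 0, 0, 0.2, 0, -0.1, 0, 0, 0.2, 0, 0, 0, 0, 0.2, 0, 0, -0.7, 0, 0.2, 0, 0, -0.8, 0, 0.2, 0, 1.0, 0, 0, 0.2, 0, 1.0, 0, 0, 0.2, 0, 0, 0, 0]

```text
clock: 12.3
position: [0.5356, 0.0885, 0.0747]
tool_rot: [3.14, -0.0, 1.715]
force: [-0.5, -0.2, 0.4]
grip_width: 0.0511
```

```bash
python3 -c "
from h import *
st();wr('w6')
for m in mark_of('wrist','roller')[:1]: print(m['p'],gm(at('wrist',m['xy'],.033)))"
```

```text
t 12.3 tcp mm in gauge frame [29.5  4.3] z 0.0747 yaw [ 1.7993e+02 -1.0000e-02  9.8280e+01] F [-0.5 -0.2  0.4] M [-0.    0.05 -0.02] w 0.0511
wrist axle x mm 17.3 angle halfwidth check: dist 195.5 vs 197.3
0.82 [17.9 -1.3]
```

View pics/w6.png

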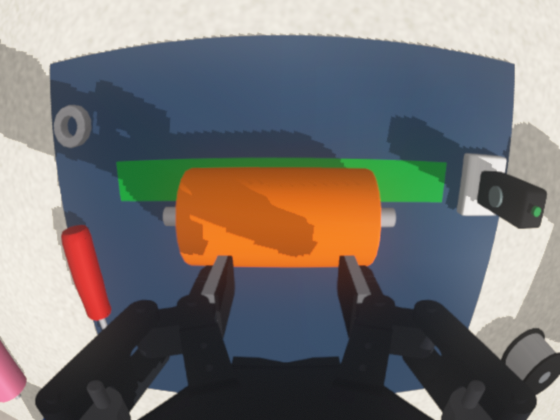

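Roller at 17 mm. Before the final push I'll check the green line's position with the same wrist camera.

```bash
cat >> h.py <<'E'
def green(n="wrist",tag=None):
    im=grab_frame(n)
    m=cv2.inRange(cv2.cvtColor(im,cv2.COLOR_RGB2HSV),(45,120,30),(75,255,255)); ys,xs=np.nonzero(m)
    pts=np.array([gm(at(n,p,.003)) for p in zip(xs,ys)])
    k=(abs(pts[:,0])<40)&(abs(pts[:,1])<130); pts=pts[k]
    for lo,hi in((-115,-75),(72,105)):
        q=pts[(pts[:,1]>lo)&(pts[:,1]<hi),0]; print("green edges x",np.percentile(q,[1,99]).round(1),len(q))
    print("green y",np.percentile(pts[:,1],[.3,99.7]))
E
python3 -c "
from h import *
green('wrist');green('top')"
```

```text
Traceback (most recent call last):
  File "h.py", line 47, in green
    pts=np.array([gm(at(n,p,.003)) for p in zip(xs,ys)])
                     ~~^^^^^^^^^^
  File "h.py", line 11, in at
    o,d=ray(name,px); return o+d*(z-o[2])/d[2]
        ~~~^^^^^^^^^
  File "h.py", line 4, in ray
    c=calibration(name); f=210/np.tan(np.radians(c["fov_y"])/2)
ValueError: time passes only in moves, steps and waits
```

```bash
cat >> h.py <<'E'
import workcell as _w
_c={}
def calibration(n):
    if n not in _c: _c[n]=_w.calibration(n)
    return _c[n]
E
python3 -c "
from h import *
green('wrist');green('top')"
```

```text
green edges x [-13.3  16.6] 1994
green edges x [-12.6  17.3] 1751
green y [-120.4   121.17]
green edges x [-15.1  15.3] 162Traceback (most recent call last):
  File "<string>", line 3, in <module>
    green('wrist');green('top')
                   ~~~~~^^^^^^^
  File "h.py", line 50, in green
    q=pts[(pts[:,1]>lo)&(pts[:,1]<hi),0]; print("green edges x",np.percentile(q,[1,99]).round(1),len(q))
                                                                ~~~~~~~~~~~~~^^^^^^^^^^
    return _quantile_unchecked(
        a, q, axis, out, overwrite_input, method, keepdims, weights)
    return _ureduce(a,
                    func=_quantile_ureduce_func,
    ...<5 lines>...
                    overwrite_input=overwrite_input,
                    method=method)
    r = func(a, **kwargs)
    result = _quantile(arr,
                       quantiles=q,
    ...<2 lines>...
                       out=out,
                       weights=wgt)
    slices_having_nans = np.isnan(arr[-1, ...])
                                  ~~~^^^^^^^^^
IndexError: index -1 is out of bounds for axis 0 with size 0
```

In the wrist camera the line's middle sits at +2 mm, so 15–16 mm remain. The final stroke is 30 mm of fingertip travel.

Call:
carry_out:
  deltas: [0.2, 0, 0, 1.0, 0, 0.2, 0, 0, 0.5, 0, 0.2, 0, 0, 0, 0, 0.2, 0, -0.2, 0, 0, 0.2, 0, -0.4, 0, 0, 0.2, 0, -0.5, 0, 0, 0.2, 0, -0.5, 0, 0, 0.2, 0, -0.5, 0, 0, 0.2, 0, -0.4, 0, 0, 0.2, 0, -0.3, 0, 0, 0.2, 0, -0.2, 0, 0, 0.2, 0, 0, 0, 0, 0.2, 0, 0, 0, 0, 0.2, 0, 0, -0.7, 0, 0.2, 0, 0, -0.8, 0, 0.2, 0, 1.0, 0, 0, 0.2, 0, 0.5, 0, 0, 0.2, 0, 0, 0, 0]

```text
clock: 14.05
position: [0.5204, 0.0863, 0.0744]
tool_rot: [3.141, -0.0, 1.715]
force: [-0.2, -0.5, 1.1]
grip_width: 0.0514
```

```bash
python3 -c "
from h import *
st();wr('w7');green('wrist')
for m in mark_of('wrist','roller')[:1]: print(m['p'],gm(at('wrist',m['xy'],.033)))"
```

```text
t 14.05 tcp mm in gauge frame [14.2  4.3] z 0.0744 yaw [ 1.7996e+02 -1.0000e-02  9.8280e+01] F [-0.2 -0.5  1.1] M [-0.01  0.03  0.05] w 0.0514
wrist axle x mm 2.8 angle halfwidth check: dist 197.1 vs 197.1
green edges x [-12.3  17.5] 1689
green edges x [-11.7  18. ] 1418
green y [-120.7  121.5]
0.78 [4.9 0.1]
```

View pics/w7.png

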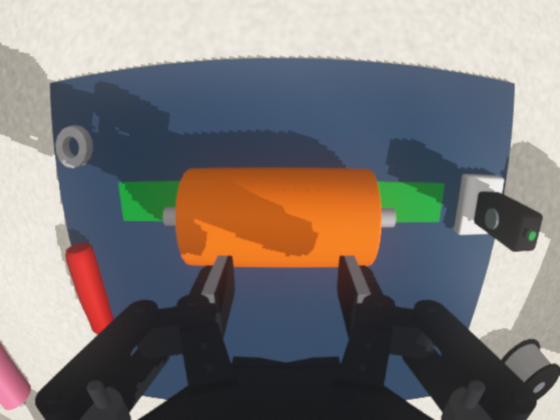

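In the wrist camera the axle is at 2.8 mm and the line's middle at 2.8 mm, so they are aligned. I'll retreat upward and aside, then verify with the fixed cameras.

Call:
carry_out:
  deltas: [0.2, 0, 0, -2, 0, 0.2, 0, 0, -3, 0, 0.2, 0, 0, -3, 0, 0.2, 0, 0, -3, 0, 0.2, 0, 0, -3, 0, 0.2, 0, 0, -3, 0, 0.2, 3, 0, 0, 0, 0.2, 3, 0, 0, 0, 0.2, 3, 0, 0, 0, 0.2, 3, 0, 0, 0, 0.2, 3, 0, 0, 0, 0.2, 3, 0, 0, 0, 0.2, 3, 0, 0, 0, 0.2, 3, 0, 0, 0, 0.2, 2, 0, 0, 0, 0.2, 0, 0, 0, 0, 0.2, 0, 0, 0, 0]

```text
clock: 15.62
position: [0.4812, 0.3441, 0.2437]
tool_rot: [-3.141, 0.0, 1.717]
force: [0.9, -1.9, 0.1]
grip_width: 0.0512
```

```bash
python3 -c "
from h import *
st();im=roller((190,180,300,260));save('t8',cv2.resize(im[130:270,160:330],None,fx=4,fy=4))
green('top')
n='scene';i2=grab_frame(n);save('s8',cv2.resize(i2[100:270,200:420],None,fx=3,fy=3))
r,s=rect(i2,'o',(250,140,330,225));P=np.array([at(n,p,.033) for p in cv2.boxPoints(r)]);print('scene',gm(P.mean(0)))
"
```

```text
t 15.62 tcp mm in gauge frame [ 12.4 265. ] z 0.2437 yaw [-1.7994e+02  3.0000e-02  9.8400e+01] F [ 0.9 -1.9  0.1] M [-0.08  0.02  0.04] w 0.0512
roller top: gauge frame mm [1.7 2. ] axis 97.79 size px [22.1 42.4]
green edges x [-15.2  15.3] 164
green edges x [-14.9  15.8] 131
green y [-119.1258  120.3887]
scene [0.3 7.6]
```

```bash
sleep 1; ls pics
```

```text
s1.png
s8.png
scene0.png
scenez.png
t2.png
t8.png
top0.png
topz.png
w1.png
w2.png
w3.png
w4.png
w5.png
w6.png
w7.png
```

View pics/t8.png

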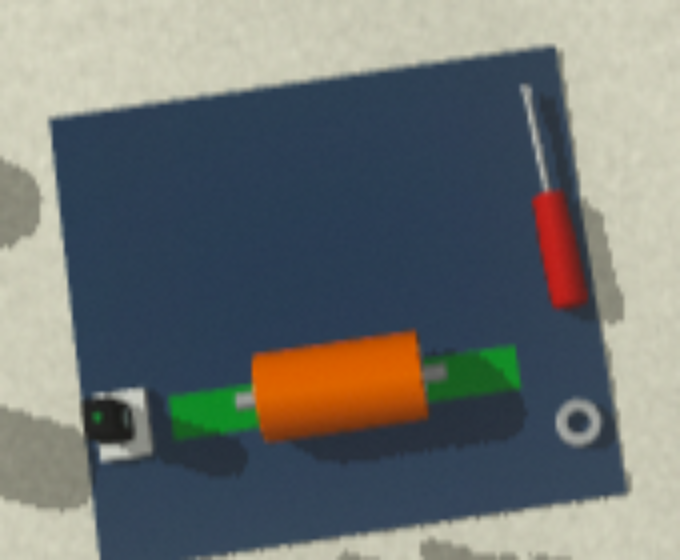

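View pics/s8.png

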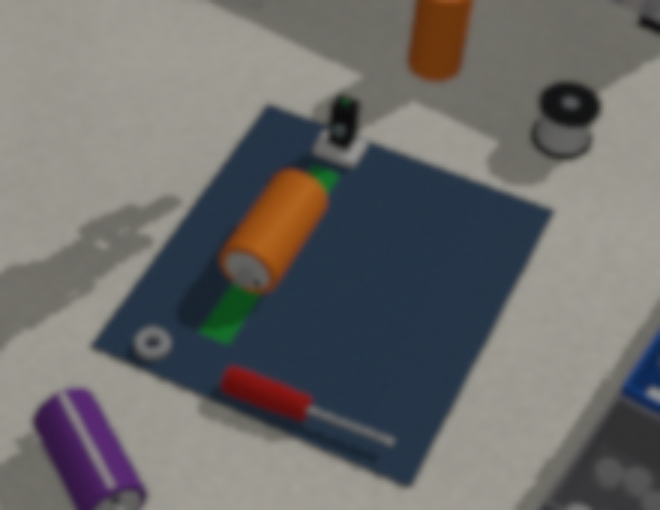

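The roller lies centred and square over the green line, with both stubs above it at (245,400) and (434,373) in the enlarged top view. The sensor, screwdriver and bearing have not moved. Handing in.

```bash
python3 -c "
from h import *
print(job.job_done())"
```

```text
the job is handed in; nothing more can be done
None
```

The roller now rests with its axle above the green line and square along it, and I handed the job in at about 16 s of the 48 s. I rolled it about 118 mm in six gentle strokes, with both fingertips on its top. The contact force read 5 to 6.5 N on the first stroke; I did not read it during the later ones. Between strokes I lifted clear, and at the end I moved the arm up and aside so it touches nothing.

**Last checks:**

| Check | Result |
|---|---|
| Axle offset from the line's middle | wrist camera 0 mm, scene camera 0.3 mm, top camera 1.7 mm |
| Roller angle against the line | within about 0.5° |
| Middle along the line | about 2 mm off in the top camera, about where it started |

- **Disagreement:** the scene camera put the roller's middle 7.6 mm along the line. I trust that less, because its oblique view also catches the roller's end face.
- **Other objects:** the sensor, screwdriver and bearing look unmoved in the final top view, and nothing else was approached closely.
- **Failed checks:** one top-view reading was unusable because the gripper covered the roller. A wrist-camera measurement stopped on an error, and I reran it successfully.

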